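# Turn out the copper mould onto its wooden board

### The arm

A 7-joint arm with a two-finger parallel gripper is mounted at the origin on a cart in front of the work surface, level with it; the furniture and walls round the work are solid. World frame = base frame: x ahead of the robot, y to its left, z up, the work surface at z = 0. Lengths are in mm, angles in rad, forces in N, time in s.
With the tool pointing down it reaches from about 400 to 875 mm from the base axis. Payload 6.5 kg.
Tool frame: the origin (TCP) lies at the centre of the arm's flange, where the gripper is bolted on; the fingertips stand tip_reach ahead of it and the grasp point (between the pads) lies 147 mm ahead of it (tip_reach is the distance from the TCP to the fingertips, in mm); z points along the fingers, y is the direction in which the jaws open and shut (so a half turn about z gives the same grasp; the last joint's range is limited). The gripper opens to 88 mm and grips with 3 to 60 N. Pads are 18 mm wide; open, the fingers measure 123 mm over their backs; the gripper's body (75 mm by 187 mm) begins 45 mm behind the grasp point.
Start: joints at [-0.76, 0.536, -0.004, 1.538, 0.003, 1.067, -0.071], TCP at [499.642, 415.75, 404.716] pointing down, gripper open.
Joint ranges: [-2.7, 2.7], [-0.37, 2.16], [-1.27, 1.26], [0.24, 2.4], [-1.31, 4.45], [0.19, 1.91], [-2.76, 2.76]. Speed limits (rad/s): [2.39, 2.39, 3.14, 3.14, 3.14, 3.14, 3.14].

### API

Orientations are given as a rotation vector (axis times angle).
In Python, from bench import * gives the robot as it stands. The module is installed in compiled form; this text tells all that it offers.
- The arm moves only by the tool apply_moves, never from a script. Its argument "steps" is a list of rows, each an object with "xyz": the shift along the tool's x, y, z in cm, a list of three; "yaw": the turn about the tool's z in degrees; "gripper": the finger opening in cm, from 0 to 8.81. In form: [{"xyz": [x, y, z], "yaw": yaw, "gripper": gripper}, ...]. A call has 1 to 8 rows; each row shifts and turns the pose as measured when the row begins, along the tool's axes as they then stand; what a row does not reach is not made up. A row lasts 1/12 s, in which the tool goes at most 41.7 mm and 7.16 degrees, less where a joint would pass 70% of its speed; a pose out of reach is approached as far as the arm can. A call with a gripper value outside its range is refused whole. The fingers move at their own pace and stop on an object; the grip force is fixed at half the most. Time passes only in rows, so rows that do not move let the fingers close. It gives the time, the measured TCP pose, the force and the opening at its end, in the units of the state.
- read_state(): the state, without advancing time (a new reading comes with each control period).
- capture(name): name is "scene" or "top"; returns the picture (384x512x3 uint8, red, green, blue); there is no depth.
- calibration(name): a dict with "camera_matrix" (3x3 intrinsics, pixels), "position" and "orientation" of the camera in the world. Camera axes: x right, y up, looking along -z (the intrinsics and any distortion apply to the point x, -y, -z); pixel columns grow to the right and rows downward; lengths in mm; the calibration is good to about 2 mm. A picture is of the moment at which its call begins. calibration takes no time and is no camera call.
- job_done(): hands the job in, once; it reports no verdict.
Trained networks look in the newest picture that a camera, given by its name, has taken for a name from the list of things; names that differ only in an ending like _2 or _b are one class to them, and where a whole thing is asked for, a point or a joint stands for the part that bears it (a point fixed in the world has none). Each returns a list of dicts, best first, with "score" (0 to 1); they miss things now and then, are a little off and sometimes report something else, mostly with a low value. They report only what shows in the picture. A call takes as long as a camera call. They do not tell look-alikes from the thing itself.
- find_in(camera, thing): "extent" ([centre column, centre row, width, height] as shares, 0 to 1, of the picture: columns of its width, rows of its height, round what is visible of it).
- landmark_of(camera, thing): "at" ([row, column] as shares, 0 to 1, of the picture: columns of its width, rows of its height: a listed point, or the origin of a listed thing).
The state is a dict: "time": time; "joint_pos": joint angles; "qd": joint speeds; "joint_torque": joint torques, N m; "tcp_pos": TCP position; "tool_rot": TCP orientation; "ft_force": force on the tool from outside, world axes, zero at the start; "ft_torque": the same for the moment, N m; "width": opening from 0.0 (shut) to 1.0 (fully open).
Only numpy, scipy, OpenCV 4.12 (cv2) and the standard library are available. Lean on these libraries where they do the work, as an engineer would, in place of code of your own. Each camera call takes 0.05 s, during which the arm holds its last target. There are 200 camera calls.

### The job

Two steel swivel stands each hold a small mould, mouth up, with a round wooden board lying on it. Take the handle of the stand with the copper mould and swing it from the left up and all the way over to the right, so that the copper mould and its board are turned over together and the mould ends upside down on top of the board, level in the stand; then let go. Leave the blue mould's stand as it is.

Things in the scene. Friction and masses are not known exactly. Their poses are not given: they have to be found in the camera images.
- copper_handle (a point): Middle of the copper stand's black handle bar: round, 12 mm thick, 85 mm clear, fixed to the cradle, 85 mm up. y axis along the bar; +x points 105 mm to the axle (parallel, also 85 mm up); z up at the start. Swings on that 105 mm radius up and over, half a turn between stops; friction-stiff (3 N at the bar), stays where left. 50 mm gap to the cradle: straddle it with jaws 40 to 55 mm open.
- copper_mould: Hollow round copper mould, 45 mm high, 66 mm wide at the base, 92 mm at the rim, about 0.2 kg, caged with a few mm of play in the open steel cradle (86 x 113 x 68 mm, centred on the axle, between steel posts 95 mm high on a pale wooden 150 x 190 mm foot). Origin at the centre of its base outside; z axis from base to mouth (up at the start, down when turned over).
- copper_board: Round brown wooden board, 95 mm wide, 8 mm thick, lying on the copper mould's mouth inside the same cradle. Origin at the centre of the face that is underneath at the start and touches the mould; z axis up at the start.
- blue_mould: Blue enamel mould of the same shape, under a board of its own in the second stand of the same make, to be left alone; the two stands may be either way round, left and right. Origin at the centre of its base outside; z axis towards its mouth.
Not all that is in view belongs to the job. What is shaped like the copper_board but green or turquoise is not meant.

How it is judged:
By the outcome, as a careful person would: the job done as asked, in the order asked, and still so for the second after the job is handed in, with the robot touching nothing.
It also fails if it takes over 38 s, if anything falls off the work surface, if the arm or the gripper's body presses on something with over 40 N, if the wrist force passes 120 N, or if a joint passes its speed limit or range.

## Working session

There is one attempt and no reset: what is moved stays moved. The work goes in short steps, Python scripts to look and compute and a tool call to move; the robot and the scene stay as the last step left them, time stands still between calls to the robot, and variables do not carry over. Pictures are saved under pics/ and viewed, about 8 in all and at most 12, crops included, and the job is handed in when it is done.

Besides the shell and the picture viewer there is one more tool, called after "Emit:" by a JSON object that holds its "op" and its "data", one argument or row to a line. apply_moves: Moves the arm, as the interface text tells. Its arguments: {"type":"object","properties":{"steps":{"type":"array"}},"required":["steps"]}

```bash
mkdir -p pics; cat > h.py <<'E'
from bench import *
import numpy as np, cv2
from scipy.spatial.transform import Rotation as R
def ray(cam,u,v):
    c=calibration(cam);K=np.array(c['camera_matrix'],float);o=np.array(c['orientation'],float)
    Rm=o if o.shape==(3,3) else R.from_rotvec(o).as_matrix() if o.size==3 else R.from_quat(o).as_matrix()
    d=np.linalg.inv(K)@[u,v,1];d=Rm@[d[0],-d[1],-d[2]]
    return np.array(c['position'],float),d/np.linalg.norm(d)
def at_z(cam,u,v,z):
    p,d=ray(cam,u,v);return p+d*(z-p[2])/d[2]
def proj(cam,P):
    c=calibration(cam);K=np.array(c['camera_matrix'],float);o=np.array(c['orientation'],float)
    Rm=o if o.shape==(3,3) else R.from_rotvec(o).as_matrix() if o.size==3 else R.from_quat(o).as_matrix()
    q=Rm.T@(np.array(P)-c['position']);q=K@[q[0],-q[1],-q[2]];return q[:2]/q[2]
def tri(r1,r2):
    (p,d),(q,e)=r1,r2
    s=np.linalg.lstsq(np.c_[d,-e],q-p,rcond=None)[0]
    a,b=p+d*s[0],q+e*s[1];return (a+b)/2,np.linalg.norm(a-b)
E
python3 - <<'E'
from h import *
print(read_state())
for c in("scene","top"):
    im=capture(c);cv2.imwrite(f'pics/{c}0.png',im[:,:,::-1]);print(c,calibration(c))
    for t in("copper_handle","copper_mould","copper_board","blue_mould"):
        for r in landmark_of(c,t)[:3]: print(t,'px',r['at'][1]*512,r['at'][0]*384,r['score'])
E
```

```text
{'time': 0.0, 'joint_pos': array([-0.76021093,  0.53713089, -0.00445449,  1.53885138,  0.00259566,
        1.06729311, -0.07119507]), 'qd': array([ 9.13121301e-05, -3.31095861e-04, -1.20139531e-03,  7.49618729e-05,
        3.40709647e-04,  1.03770556e-03, -4.21690933e-04]), 'joint_torque': array([-6.93084403e-04, -5.70988441e+01,  9.90249440e-01, -2.51593530e+01,
       -5.62926766e-02,  1.80113706e-02,  1.40615675e-04]), 'tcp_pos': array([499.38786321, 415.55853925, 403.87002223]), 'tool_rot': array([-1.33317337e+00, -2.84401469e+00,  2.45369340e-03]), 'ft_force': array([-0.30906127,  0.1216681 , -0.28461656]), 'ft_torque': array([ 0.0153344 , -0.04862841,  0.02178527]), 'width': 0.9994704049799267}
scene {'camera_matrix': array([[438.33387872,   0.        , 249.29772879],
       [  0.        , 438.33387872, 189.03195703],
       [  0.        ,   0.        ,   1.        ]]), 'position': array([-646.2292002 ,  616.07640206,  652.26969746]), 'orientation': array([ 0.65443393, -1.18205253, -1.83320487])}
copper_handle px 218.624 169.8816 0.57
copper_mould px 249.7024 178.9056 0.53
copper_board px 210.0224 211.81439999999998 0.78
copper_board px 363.8784 206.016 0.66
copper_board px 249.3952 165.3888 0.53
blue_mould px 144.5888 202.59839999999997 0.46
top {'camera_matrix': array([[354.78548945,   0.        , 259.22011884],
       [  0.        , 354.78548945, 195.16782424],
       [  0.        ,   0.        ,   1.        ]]), 'position': array([ 245.83530037,   -8.05890828, 1387.38905169]), 'orientation': array([ 0.1225235 , -0.07850611, -1.5893469 ])}
copper_handle px 266.0864 152.7168 0.87
copper_board px 368.384 232.89600000000002 0.84
copper_board px 240.6912 189.5808 0.81
copper_board px 289.8944 158.59199999999998 0.68
```

View pics/scene0.png

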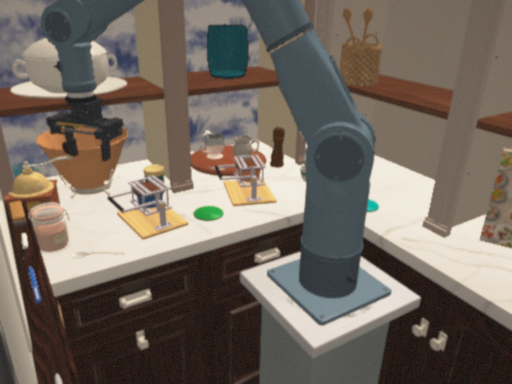

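View pics/top0.png

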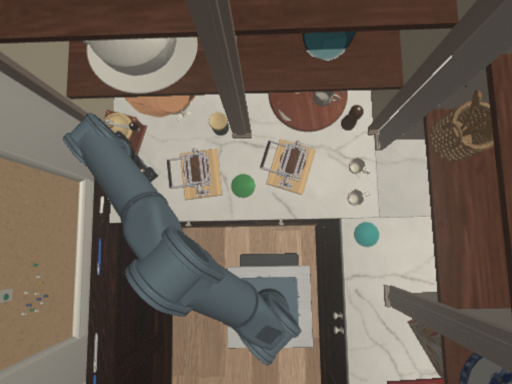

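```bash
python3 - <<'E'
from h import *
h=tri(ray('scene',218.6,169.9),ray('top',266.1,152.7));m=at_z('top',289.9,158.6,105)
print('handle',h, at_z('top',266.1,152.7,85),'board',m,tri(ray('scene',249.4,165.4),ray('top',289.9,158.6)))
s=read_state();print(R.from_rotvec(s['tool_rot']).as_matrix().round(3))
a=cv2.imread('pics/scene0.png')[110:250,100:320];b=cv2.imread('pics/top0.png')[90:230,190:410]
cv2.imwrite('pics/crop.png',cv2.resize(np.vstack([a[:,:],b]),None,fx=2.1,fy=2.1,interpolation=2))
E
```

```text
handle (array([572.29958563,  -1.61266329,  91.78066944]), np.float64(1.334575316913763)) [573.65492967  -2.15603139  85.        ] board [544.04250638 -89.42331719 105.        ] (array([541.2146411 , -95.05694699, 101.56903605]), np.float64(12.998826426072329))
[[-0.64   0.769 -0.   ]
 [ 0.769  0.64  -0.   ]
 [-0.    -0.    -1.   ]]
```

View pics/crop.png

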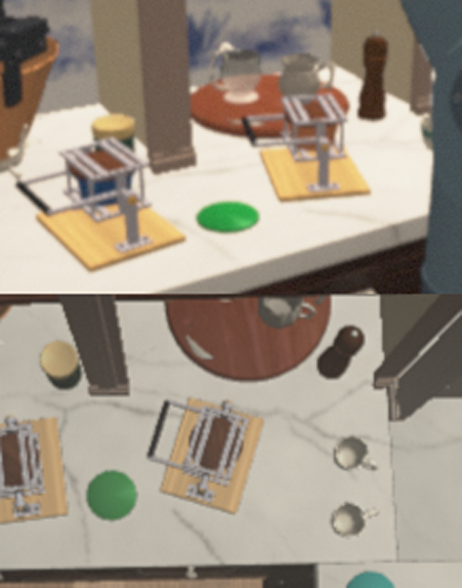

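The top view shows two stands. The left one, at (195,172), shows blue in the scene view at (145,198). The right one is at (292,165) in the top view and (250,178) in the scene view. Blue is visible only in the left stand, so the right stand is the copper one, and its black bar is at about (266,154). The green disc at (243,186) and the turquoise disc at (367,234) are decoys. Next I'll refine the bar and check for obstacles.

```bash
python3 - <<'E'
from h import *
im=cv2.imread('pics/top0.png').astype(int)
s=im[134:176,255:277].max(2);ys,xs=np.where(s<75)
n,l,st,c=cv2.connectedComponentsWithStats((s<75).astype(np.uint8));print(st.tolist())
k=1+np.argmax(st[1:,4]);ys,xs=np.where(l==k)
P=np.array([at_z('top',x+255,y+134,85)[:2] for x,y in zip(xs,ys)])
mid=P.mean(0);u=np.linalg.svd(P-mid)[2][0];t=(P-mid)@u;mid=mid+u*(t.max()+t.min())/2
print('mid',mid,'dir',u,'len',np.ptp(t))
hx=np.array([u[1],-u[0]]);hx*=-np.sign(hx[1]);print('hx',hx,'axle',mid+105*hx)
for nm,p in(('bar',[*mid,85]),('axle',[*(mid+105*hx),85])):print(nm,proj('top',p),proj('scene',p))
# copper colour check
sc=cv2.imread('pics/scene0.png')[160:190,232:266];print(sc[12:26:3,4:30:3,::-1].tolist())
print('pillar base right corners', at_z('top',251,136,0),at_z('top',251,130,0),at_z('top',229,138,0), at_z('scene',192,187,0),at_z('scene',170,193,0))
s=read_state();M=R.from_rotvec(s['tool_rot']).as_matrix();y=M[:,1]
for sg in(1,-1):
    a=np.degrees(np.arctan2(sg*hx[1],sg*hx[0])-np.arctan2(y[1],y[0]));print('yaw tool',-a)
t=np.array([*mid,330])-s['tcp_pos'];print('shift world',t,'tool',M.T@t)
big=cv2.resize(cv2.imread('pics/scene0.png')[145:210,210:285],None,fx=7,fy=7,interpolation=2);cv2.imwrite('pics/c2.png',big)
E
```

```text
[[0, 0, 22, 42, 883], [6, 8, 9, 25, 41]]
mid [569.0871013    2.42748492] dir [-0.94929498  0.31438677] len 96.87254761699155
hx [-0.31438677 -0.94929498] axle [536.07649018 -97.24848788]
bar [264.90630015 153.91880552] [218.19617454 172.3372785 ]
axle [291.75911172 161.85868541] [248.76046582 170.12749553]
[[[142, 121, 115], [124, 95, 84], [125, 81, 60], [132, 80, 52], [131, 80, 56], [124, 111, 107], [125, 105, 99], [127, 76, 52], [203, 179, 155]], [[177, 163, 158], [135, 114, 106], [142, 105, 87], [147, 112, 95], [159, 128, 115], [138, 125, 121], [162, 142, 135], [124, 77, 53], [228, 217, 200]], [[163, 150, 142], [141, 131, 129], [129, 108, 101], [129, 103, 93], [127, 93, 81], [124, 113, 108], [163, 136, 114], [150, 117, 99], [207, 192, 185]], [[233, 193, 130], [166, 152, 148], [150, 130, 117], [164, 134, 119], [158, 113, 76], [127, 113, 105], [138, 107, 75], [192, 175, 166], [203, 168, 137]], [[238, 198, 122], [194, 161, 138], [206, 170, 139], [201, 182, 176], [219, 187, 152], [135, 122, 112], [121, 112, 111], [162, 146, 141], [189, 167, 155]]]
pillar base right corners [665.60484358  57.60723544   0.        ] [690.58556059  57.20209282   0.        ] [659.77313601 146.63693979   0.        ] [6.75571380e+02 5.41463004e+01 1.13686838e-13] [666.78050076 140.8315139    0.        ]
yaw tool 148.08989006283394
yaw tool -31.91010993716606
shift world [  69.47929017 -413.31966072  -74.67385675] tool [-362.14579931 -210.96732507   74.69877091]
```

View pics/c2.png

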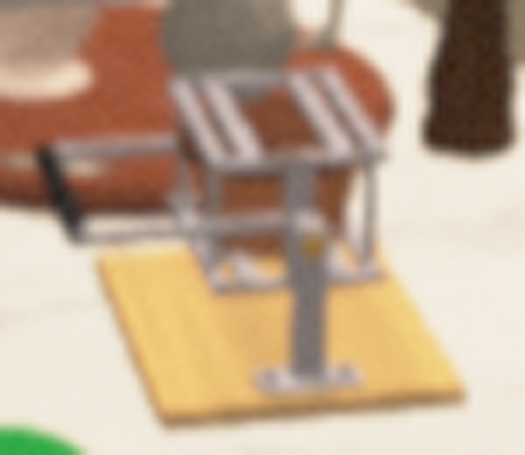

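The enlarged crop confirms it: a copper body sits under the brown board at scene (250,178), and the black bar is at (218,172), on the left. I'll approach from the robot side of the pillar, whose corner is near (660,57).

Emit:
{"op": "apply_moves", "data": {
  "steps": [
    {"xyz":[0,0,0],"yaw":-6.4,"gripper":5.0},
    {"xyz":[0,0,0],"yaw":-6.4,"gripper":5.0},
    {"xyz":[0,0,0],"yaw":-6.4,"gripper":5.0},
    {"xyz":[0,0,0],"yaw":-6.4,"gripper":5.0},
    {"xyz":[0,0,0],"yaw":-6.4,"gripper":5.0},
    {"xyz":[-1.2,-3.7,0],"yaw":0,"gripper":5.0},
    {"xyz":[-1.2,-3.7,0],"yaw":0,"gripper":5.0},
    {"xyz":[-1.2,-3.7,0],"yaw":0,"gripper":5.0}
  ]
}}

```text
time: 1.17
tcp_pos: [499.2, 305.8, 403.9]
tool_rot: [-0.43, -3.11, -0.011]
ft_force: [0.9, -0.4, 0.4]
width: 0.567
```

Emit:
{"op": "apply_moves", "data": {
  "steps": [
    {"xyz":[-1.2,-3.7,0],"yaw":0,"gripper":5.0},
    {"xyz":[-1.2,-3.7,0],"yaw":0,"gripper":5.0},
    {"xyz":[-1.2,-3.7,0],"yaw":0,"gripper":5.0},
    {"xyz":[-1.2,-3.7,0],"yaw":0,"gripper":5.0},
    {"xyz":[-1.2,-3.7,0],"yaw":0,"gripper":5.0},
    {"xyz":[-1.2,-3.7,0],"yaw":0,"gripper":5.0},
    {"xyz":[-1.2,-3.7,0],"yaw":0,"gripper":5.0},
    {"xyz":[0,0,0],"yaw":0,"gripper":5.0}
  ]
}}

```text
time: 1.83
tcp_pos: [508.1, 12.9, 403.4]
tool_rot: [0.442, 3.107, 0.008]
ft_force: [-0.7, -0.6, -0.8]
width: 0.567
```

```bash
cat > rel.py <<'E'
from h import *
import sys
mid=np.array([569.1,2.4]);hx=np.array([-.3144,-.9493])
def rel(off=10,z=232):
    s=read_state();M=R.from_rotvec(s['tool_rot']).as_matrix();y=M[:,1]
    a=np.degrees(np.arctan2(-hx[1],-hx[0])-np.arctan2(y[1],y[0]))
    tgt=np.array([*(mid+off*np.array([-.949,.314])),z])
    print('t',round(s['time'],2),'tcp',s['tcp_pos'].round(1),'yaw',round(-a,2),'tilt z',M[:,2].round(4),'shift tool',(M.T@(tgt-s['tcp_pos'])).round(1),'F',s['ft_force'].round(1),'w',round(s['width']*88,1))
if __name__=='__main__': rel(float(sys.argv[1]),float(sys.argv[2]))
E
python3 rel.py 10 330
```

```text
t 1.83 tcp [508.1  12.9 403.4] yaw 2.12 tilt z [ 0.0036  0.0044 -1.    ] shift tool [-51.3   7.   73.5] F [-0.7 -0.6 -0.8] w 49.9
```

Emit:
{"op": "apply_moves", "data": {
  "steps": [
    {"xyz":[-1.7,0.2,2.4],"yaw":2.1,"gripper":5.0},
    {"xyz":[-1.7,0.2,2.4],"yaw":0,"gripper":5.0},
    {"xyz":[-1.7,0.2,2.4],"yaw":0,"gripper":5.0},
    {"xyz":[0,0,0],"yaw":0,"gripper":5.0}
  ]
}}

```text
time: 2.17
tcp_pos: [561.2, -1.5, 332.0]
tool_rot: [0.515, 3.089, 0.008]
ft_force: [-0.6, 0.9, -0.1]
width: 0.571
```

```bash
python3 - <<'E'
from h import *
from rel import rel
rel(10,232)
a=capture('scene');b=capture('top')
for t in [landmark_of('scene','copper_handle'),landmark_of('top','copper_handle')]: print([(r['at'][1]*512,r['at'][0]*384,r['score']) for r in t])
A=cv2.resize(a[110:220,190:300],None,fx=3.6,fy=3.6);B=cv2.resize(b[110:220,220:330],None,fx=3.6,fy=3.6)
cv2.imwrite('pics/c3.png',np.hstack([A,B])[:,:,::-1])
E
```

```text
t 2.17 tcp [561.2  -1.5 332. ] yaw -0.59 tilt z [ 0.0107  0.0036 -0.9999] shift tool [  4.7   5.4 100. ] F [-0.6  0.9 -0.1] w 50.2
[(218.88, 170.496, 0.64)]
[]
```

View pics/c3.png

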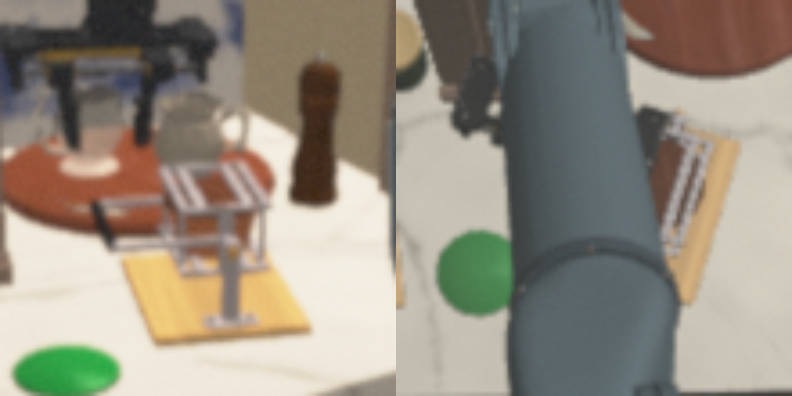

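The scene crop shows the fingers above the bar and straddling it: tips at crop columns 68 and 143, bar at 103. The top view is hidden by the arm. Descending.

Emit:
{"op": "apply_moves", "data": {
  "steps": [
    {"xyz":[0.4,0.5,2.0],"yaw":-0.6,"gripper":5.0},
    {"xyz":[0,0,2.0],"yaw":0,"gripper":5.0},
    {"xyz":[0,0,2.0],"yaw":0,"gripper":5.0},
    {"xyz":[0,0,0.5],"yaw":0,"gripper":5.0}
  ]
}}

```text
time: 2.7
tcp_pos: [560.0, 8.8, 278.9]
tool_rot: [0.487, 3.075, 0.018]
ft_force: [-0.1, -0.3, -0.1]
width: 0.564
```

```bash
python3 rel.py 10 233
```

```text
t 2.7 tcp [560.    8.8 278.9] yaw 0.32 tilt z [ 0.0294  0.007  -0.9995] shift tool [ 0.6 -4.  45.8] F [-0.1 -0.3 -0.1] w 49.6
```

Emit:
{"op": "apply_moves", "data": {
  "steps": [
    {"xyz":[0,-0.4,1.4],"yaw":0,"gripper":5.0},
    {"xyz":[0,0,1.4],"yaw":0,"gripper":5.0},
    {"xyz":[0,0,1.4],"yaw":0,"gripper":5.0},
    {"xyz":[0,0,0],"yaw":0,"gripper":5.0}
  ]
}}

```text
time: 3.03
tcp_pos: [560.5, 7.1, 241.5]
tool_rot: [0.483, 3.069, 0.022]
ft_force: [-0.3, -0.5, 0.1]
width: 0.567
```

```bash
python3 rel.py 10 233; python3 - <<'E'
from h import *
a=capture('scene');cv2.imwrite('pics/c4.png',cv2.resize(a[120:200,190:290],None,fx=6,fy=6,interpolation=2)[:,:,::-1])
E
```

```text
t 3.03 tcp [560.5   7.1 241.5] yaw 0.47 tilt z [ 0.0362  0.0084 -0.9993] shift tool [ 0.6 -1.9  8.5] F [-0.3 -0.5  0.1] w 49.9
```

View pics/c4.png

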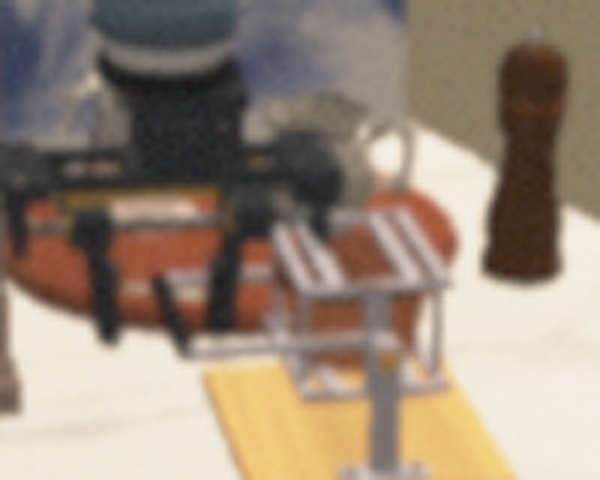

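The fingers straddle the bar: fingers at crop columns 107 and 222, bar at 170, inner finger in the gap. I'll go a few mm lower and close.

Emit:
{"op": "apply_moves", "data": {
  "steps": [
    {"xyz":[0,-0.2,0.6],"yaw":0,"gripper":5.0},
    {"xyz":[0,0,0],"yaw":0,"gripper":1.0},
    {"xyz":[0,0,0],"yaw":0,"gripper":0.5},
    {"xyz":[0,0,0],"yaw":0,"gripper":0.5},
    {"xyz":[0,0,0],"yaw":0,"gripper":0.5},
    {"xyz":[0,0,0],"yaw":0,"gripper":0.5}
  ]
}}

```text
time: 3.58
tcp_pos: [562.0, 4.1, 242.3]
tool_rot: [0.482, 3.061, 0.022]
ft_force: [-3.4, -10.5, -2.0]
width: 0.215
```

```bash
python3 rel.py 10 233
```

```text
t 3.58 tcp [562.    4.1 242.3] yaw 0.46 tilt z [ 0.0447  0.007  -0.999 ] shift tool [3.1 0.4 9.2] F [ -3.4 -10.5  -2. ] w 18.9
```

Emit:
{"op": "apply_moves", "data": {
  "steps": [
    {"xyz":[0,0,0],"yaw":0,"gripper":0.5},
    {"xyz":[0,0,0],"yaw":0,"gripper":0.5},
    {"xyz":[0,0,0],"yaw":0,"gripper":0.5}
  ]
}}

```text
time: 3.83
tcp_pos: [561.3, 1.1, 242.2]
tool_rot: [0.487, 3.062, 0.016]
ft_force: [0.3, 0.4, -1.9]
width: 0.124
```

```bash
python3 rel.py 10 233
```

```text
t 3.83 tcp [561.3   1.1 242.2] yaw 0.28 tilt z [ 0.0427  0.0036 -0.9991] shift tool [3.3 3.5 9.1] F [ 0.3  0.4 -1.9] w 10.9
```

```bash
python3 - <<'E'
from h import *
s=read_state();print(s['joint_pos'].round(3),s['joint_torque'].round(1),s['width']*88.1)
E
```

```text
[-0.07   0.607 -0.016  1.898  0.017  0.594  1.159] [  0.2 -53.8   1.2 -17.4   0.    0.    0. ] 10.913076873222984
```

Emit:
{"op": "apply_moves", "data": {
  "steps": [
    {"xyz":[0,0,0],"yaw":0,"gripper":3.0},
    {"xyz":[0,0,0],"yaw":0,"gripper":3.0},
    {"xyz":[0,0,1.0],"yaw":0,"gripper":3.0},
    {"xyz":[0,0,0.4],"yaw":0,"gripper":3.0}
  ]
}}

```text
time: 4.17
tcp_pos: [562.7, 2.0, 228.5]
tool_rot: [0.484, 3.059, 0.018]
ft_force: [-0.7, -0.1, 0.2]
width: 0.339
```

```bash
python3 rel.py 10 233; python3 - <<'E'
from h import *
s=read_state();print(s['joint_pos'].round(3),s['joint_torque'].round(1),s['width']*88.1)
E
```

```text
t 4.17 tcp [562.7   2.  228.5] yaw 0.35 tilt z [ 0.0455  0.0045 -0.999 ] shift tool [ 3.8  2.5 -4.6] F [-0.7 -0.1  0.2] w 29.8
[-0.07   0.631 -0.017  1.899  0.017  0.566  1.158] [  0.1 -55.1   1.1 -17.4   0.   -0.2  -0. ] 29.837114430790017
```

Emit:
{"op": "apply_moves", "data": {
  "steps": [
    {"xyz":[0,0,-0.2],"yaw":0,"gripper":0.5},
    {"xyz":[0,0,0],"yaw":0,"gripper":0.5},
    {"xyz":[0,0,0],"yaw":0,"gripper":0.5},
    {"xyz":[0,0,0],"yaw":0,"gripper":0.5},
    {"xyz":[0,0,0],"yaw":0,"gripper":0.5},
    {"xyz":[0,0,0],"yaw":0,"gripper":0.5}
  ]
}}

```text
time: 4.67
tcp_pos: [561.8, 1.3, 228.8]
tool_rot: [0.486, 3.062, 0.015]
ft_force: [-0.5, -0.9, -1.6]
width: 0.109
```

```bash
python3 rel.py 10 233; python3 - <<'E'
from h import *
s=read_state();print(s['joint_pos'].round(3),s['joint_torque'].round(1),s['width']*88.1)
E
```

```text
t 4.67 tcp [561.8   1.3 228.8] yaw 0.32 tilt z [ 0.042   0.0032 -0.9991] shift tool [ 3.3  3.4 -4.2] F [-0.5 -0.9 -1.6] w 9.6
[-0.07   0.63  -0.016  1.899  0.018  0.57   1.158] [ -0.4 -54.2   0.6 -17.   -0.1  -0.1   0. ] 9.568852632996956
```

Emit:
{"op": "apply_moves", "data": {
  "steps": [
    {"xyz":[0,-0.1,-1.5],"yaw":0,"gripper":0.5},
    {"xyz":[0,-0.3,-1.4],"yaw":0,"gripper":0.5},
    {"xyz":[0,-0.5,-1.4],"yaw":0,"gripper":0.5},
    {"xyz":[0,0,0],"yaw":0,"gripper":0.5}
  ]
}}

```text
time: 5.0
tcp_pos: [558.1, -8.4, 272.2]
tool_rot: [0.486, 3.059, 0.015]
ft_force: [-1.7, -0.4, 0.3]
width: 0.098
```

```bash
cat > arc.py <<'E'
from h import *
import sys
ax=np.array([561.8,1.3,228.8])+105*np.array([-.3144,-.9493,0]);hx=np.array([-.3144,-.9493,0])
s=read_state();M=R.from_rotvec(s['tool_rot']).as_matrix();p=s['tcp_pos']
d=p-ax;r=np.hypot(d@hx,d[2]);th=np.degrees(np.arctan2(d[2],-d@hx))
print('t',round(s['time'],2),'tcp',p.round(1),'theta',th.round(1),'r',r.round(1),'tiltz',M[:,2].round(3),'F',s['ft_force'].round(1),'T',s['ft_torque'].round(2),'w',round(s['width']*88.1,1),'q',s['joint_pos'].round(2))
prev=p
for a in map(float,sys.argv[1:]):
    t=ax+105*(-hx*np.cos(np.radians(a))+np.array([0,0,np.sin(np.radians(a))]));print(a,(M.T@(t-prev)/10).round(2));prev=t
E
python3 arc.py 32 42 52 62
```

```text
t 5.0 tcp [558.1  -8.4 272.2] theta 24.6 r 104.1 tiltz [ 0.045  0.002 -0.999] F [-1.7 -0.4  0.3] T [ 0.01  0.39 -0.03] w 8.7 q [-0.05  0.55 -0.02  1.9   0.02  0.65  1.18]
32.0 [-0.09 -0.53 -1.23]
42.0 [-0.06 -1.08 -1.48]
52.0 [-0.05 -1.32 -1.27]
62.0 [-0.03 -1.52 -1.02]
```

The opening is 8.7 mm, which is thin for a 12 mm bar, so I'll check that the bar is actually held.

```bash
python3 - <<'E'
from h import *
a=capture('scene');cv2.imwrite('pics/c5.png',cv2.resize(a[120:200,190:290],None,fx=6,fy=6,interpolation=2)[:,:,::-1])
E
```

```text
(no output)
```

View pics/c5.png

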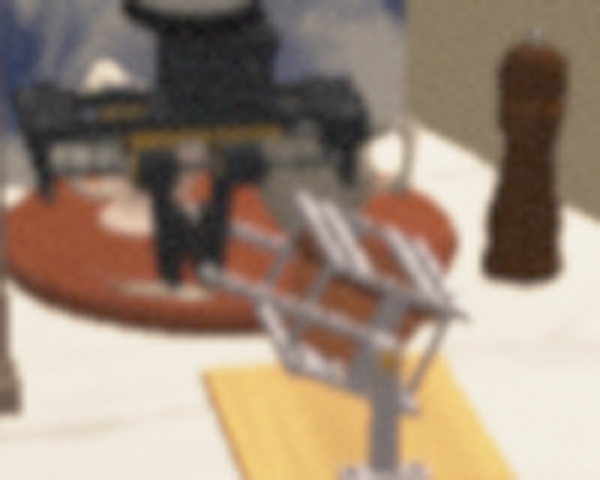

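The bar is held at crop (205,265), and the cradle has turned about 25° with it. Continuing.

Emit:
{"op": "apply_moves", "data": {
  "steps": [
    {"xyz":[-0.1,-0.6,-1.3],"yaw":0,"gripper":0.5},
    {"xyz":[-0.1,-1.1,-1.5],"yaw":0,"gripper":0.5},
    {"xyz":[-0.1,-1.3,-1.3],"yaw":0,"gripper":0.5},
    {"xyz":[0,0,0],"yaw":0,"gripper":0.5}
  ]
}}

```text
time: 5.38
tcp_pos: [548.3, -39.0, 309.3]
tool_rot: [0.485, 3.064, 0.012]
ft_force: [-0.1, -0.3, 1.1]
width: 0.093
```

```bash
python3 arc.py 62 72 82 92
```

```text
t 5.38 tcp [548.3 -39.  309.3] theta 52.2 r 101.9 tiltz [ 0.04   0.002 -0.999] F [-0.1 -0.3  1.1] T [ 0.1   0.06 -0.06] w 8.2 q [ 0.    0.48 -0.02  1.9   0.01  0.72  1.24]
62.0 [-0.05 -1.3  -1.23]
72.0 [-0.02 -1.67 -0.74]
82.0 [-0.01 -1.78 -0.44]
92.0 [ 0.01 -1.83 -0.12]
```

Emit:
{"op": "apply_moves", "data": {
  "steps": [
    {"xyz":[-0.1,-1.3,-1.2],"yaw":0,"gripper":0.5},
    {"xyz":[0,-1.7,-0.7],"yaw":0,"gripper":0.5},
    {"xyz":[0,-1.8,-0.4],"yaw":0,"gripper":0.5},
    {"xyz":[0,0,0],"yaw":0,"gripper":0.5}
  ]
}}

```text
time: 5.72
tcp_pos: [533.2, -83.6, 328.3]
tool_rot: [0.481, 3.065, 0.016]
ft_force: [-1.9, -1.6, 1.2]
width: 0.091
```

```bash
python3 arc.py 95 105 115 125; python3 - <<'E'
from h import *
a=capture('scene');cv2.imwrite('pics/c6.png',cv2.resize(a[105:205,190:290],None,fx=5,fy=5,interpolation=2)[:,:,::-1])
E
```

```text
t 5.72 tcp [533.2 -83.6 328.3] theta 81.2 r 100.7 tiltz [ 0.04   0.004 -0.999] F [-1.9 -1.6  1.2] T [-0.13  0.34 -0.05] w 8.1 q [ 0.09  0.44 -0.02  1.91 -0.    0.75  1.33]
95.0 [-0.04 -2.45 -0.55]
105.0 [ 0.03 -1.81  0.29]
115.0 [ 0.04 -1.73  0.6 ]
125.0 [ 0.05 -1.6   0.89]
```

View pics/c6.png

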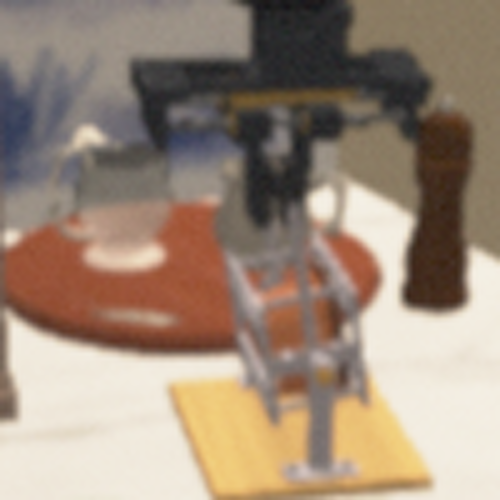

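The opening is steady at 8.1 mm, so the bar is still held. It is near the top of the arc, and the forces are small. Now over the top.

Emit:
{"op": "apply_moves", "data": {
  "steps": [
    {"xyz":[0,-1.9,-0.2],"yaw":0,"gripper":0.5},
    {"xyz":[0,-1.8,0.2],"yaw":0,"gripper":0.5},
    {"xyz":[0,-1.7,0.5],"yaw":0,"gripper":0.5},
    {"xyz":[0,0,0],"yaw":0,"gripper":0.5}
  ]
}}

```text
time: 6.1
tcp_pos: [519.9, -124.2, 324.7]
tool_rot: [0.463, 3.067, 0.031]
ft_force: [0.9, -1.7, -5.9]
width: 0.095
```

```bash
python3 arc.py 120 130 140 150
```

```text
t 6.1 tcp [ 519.9 -124.2  324.7] theta 105.9 r 99.7 tiltz [ 0.042  0.014 -0.999] F [ 0.9 -1.7 -5.9] T [-0.2  -0.17 -0.22] w 8.4 q [ 0.17  0.44 -0.02  1.93 -0.02  0.74  1.44]
120.0 [ 0.04 -2.53  0.43]
130.0 [ 0.07 -1.53  1.01]
140.0 [ 0.07 -1.33  1.26]
150.0 [ 0.07 -1.09  1.47]
```

Emit:
{"op": "apply_moves", "data": {
  "steps": [
    {"xyz":[0,-1.7,0.7],"yaw":0,"gripper":0.5},
    {"xyz":[0.1,-1.6,0.9],"yaw":0,"gripper":0.5},
    {"xyz":[0.1,-1.4,1.2],"yaw":0,"gripper":0.5},
    {"xyz":[0,0,0],"yaw":0,"gripper":0.5}
  ]
}}

```text
time: 6.43
tcp_pos: [506.3, -165.5, 299.1]
tool_rot: [0.457, 3.068, 0.032]
ft_force: [-0.7, -1.7, -1.6]
width: 0.095
```

```bash
python3 arc.py 145 155 165 175 182; python3 - <<'E'
from h import *
a=capture('scene');cv2.imwrite('pics/c7.png',cv2.resize(a[105:205,190:310],None,fx=5,fy=5,interpolation=2)[:,:,::-1])
E
```

```text
t 6.43 tcp [ 506.3 -165.5  299.1] theta 135.2 r 99.8 tiltz [ 0.042  0.014 -0.999] F [-0.7 -1.7 -1.6] T [-0.2   0.2  -0.13] w 8.4 q [ 0.25  0.48 -0.02  1.95 -0.03  0.68  1.53]
145.0 [ 0.05 -1.55  0.97]
155.0 [ 0.08 -0.96  1.56]
165.0 [ 0.08 -0.67  1.7 ]
175.0 [ 0.07 -0.36  1.79]
182.0 [ 0.05 -0.07  1.28]
```

View pics/c7.png

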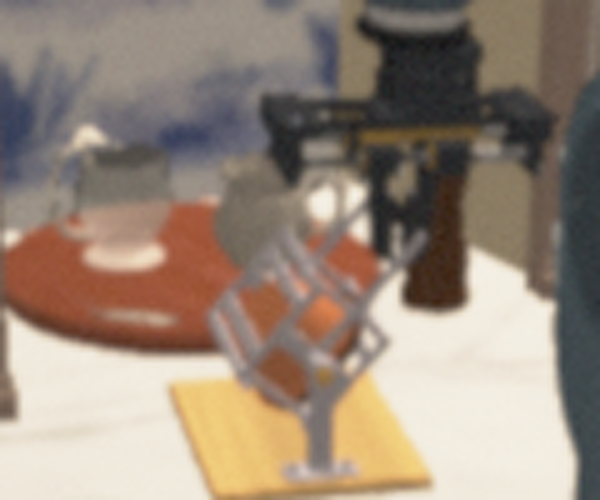

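The cradle is about 135° over and the bar is still in the jaws at crop (400,225). Continuing down to the stop.

Emit:
{"op": "apply_moves", "data": {
  "steps": [
    {"xyz":[0,-1.2,1.3],"yaw":0,"gripper":0.5},
    {"xyz":[0.1,-0.9,1.5],"yaw":0,"gripper":0.5},
    {"xyz":[0.1,-0.7,1.6],"yaw":0,"gripper":0.5},
    {"xyz":[0.1,-0.4,1.4],"yaw":0,"gripper":0.5},
    {"xyz":[0,0,0],"yaw":0,"gripper":0.5}
  ]
}}

```text
time: 6.9
tcp_pos: [496.7, -195.3, 243.2]
tool_rot: [0.458, 3.071, 0.02]
ft_force: [-2.5, -3.8, 0.2]
width: 0.097
```

```bash
python3 arc.py 172 180
```

```text
t 6.9 tcp [ 496.7 -195.3  243.2] theta 172.0 r 103.1 tiltz [ 0.038  0.008 -0.999] F [-2.5 -3.8  0.2] T [-0.51  0.4  -0.16] w 8.6 q [ 0.31  0.57 -0.01  1.96 -0.02  0.57  1.59]
172.0 [ 0.   -0.19 -0.03]
180.0 [ 0.05 -0.13  1.46]
```

Emit:
{"op": "apply_moves", "data": {
  "steps": [
    {"xyz":[0,-0.1,0.7],"yaw":0,"gripper":0.5},
    {"xyz":[0,0,0.6],"yaw":0,"gripper":0.5},
    {"xyz":[0,0,0],"yaw":0,"gripper":0.5}
  ]
}}

```text
time: 7.15
tcp_pos: [496.5, -197.1, 229.7]
tool_rot: [0.461, 3.075, 0.013]
ft_force: [-2.4, -4.2, -0.6]
width: 0.094
```

```bash
python3 arc.py 180
```

```text
t 7.15 tcp [ 496.5 -197.1  229.7] theta 179.5 r 103.8 tiltz [ 0.033  0.004 -0.999] F [-2.4 -4.2 -0.6] T [-0.55  0.35 -0.22] w 8.3 q [ 0.3   0.6  -0.01  1.97 -0.02  0.55  1.58]
180.0 [ 0.05 -0.12  0.09]
```

Emit:
{"op": "apply_moves", "data": {
  "steps": [
    {"xyz":[0,0,0.3],"yaw":0,"gripper":0.5},
    {"xyz":[0,0,0.3],"yaw":0,"gripper":0.5}
  ]
}}

```text
time: 7.32
tcp_pos: [496.8, -197.2, 224.0]
tool_rot: [0.463, 3.077, 0.009]
ft_force: [-6.0, -6.0, 6.2]
width: 0.095
```

```bash
python3 arc.py 180; python3 - <<'E'
from h import *
a=capture('scene');cv2.imwrite('pics/c8.png',cv2.resize(a[125:205,200:310],None,fx=6,fy=6,interpolation=2)[:,:,::-1])
E
```

```text
t 7.32 tcp [ 496.8 -197.2  224. ] theta -177.4 r 104.0 tiltz [ 0.031  0.001 -1.   ] F [-6.  -6.   6.2] T [-0.79  0.95 -0.14] w 8.4 q [ 0.3   0.61 -0.    1.97 -0.01  0.54  1.58]
180.0 [ 0.06 -0.1  -0.48]
```

View pics/c8.png

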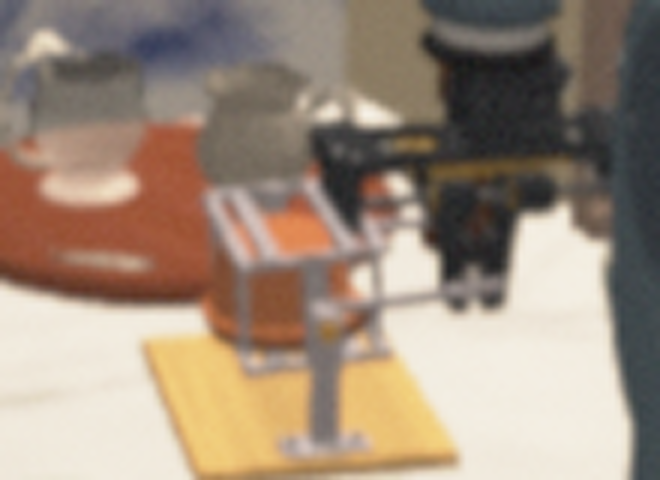

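The mould is upside down in the cradle, which is close to level. I'll check the angle of the handle arm against projected angles before letting go.

```bash
python3 - <<'E'
from h import *
hx=np.array([-.3144,-.9493,0]);t=np.array([-.949,.314,0]);A=np.array([536.,-97.2,85])+t*50
f=lambda P:((proj('scene',P)-[200,125])*6).round(0)
for d in(165,170,175,180): 
    a=np.radians(d);e=105*(-hx*np.cos(a)+np.array([0,0,np.sin(a)]))
    print(d,f(A),f(A+e),f(A+e-t*100))
E
```

```text
165 [312. 305.] [492. 246.] [443. 184.]
170 [312. 305.] [494. 261.] [446. 198.]
175 [312. 305.] [496. 276.] [447. 212.]
180 [312. 305.] [496. 291.] [447. 227.]
```

Emit:
{"op": "apply_moves", "data": {
  "steps": [
    {"xyz":[0,0,0],"yaw":0,"gripper":4.5},
    {"xyz":[0,0,0],"yaw":0,"gripper":4.5},
    {"xyz":[0,0,0],"yaw":0,"gripper":4.5},
    {"xyz":[0,0,0],"yaw":0,"gripper":4.5},
    {"xyz":[0,0,-1.5],"yaw":0,"gripper":4.5},
    {"xyz":[0,0,-2.0],"yaw":0,"gripper":4.5},
    {"xyz":[0,0,-2.0],"yaw":0,"gripper":0.5},
    {"xyz":[0,0,0],"yaw":0,"gripper":0.2}
  ]
}}

```text
time: 8.03
tcp_pos: [500.6, -186.9, 279.8]
tool_rot: [0.441, 3.079, 0.019]
ft_force: [0.3, -0.1, -0.4]
width: 0.379
```

```bash
python3 arc.py; python3 - <<'E'
from h import *
a=capture('scene');cv2.imwrite('pics/c9.png',cv2.resize(a[125:205,200:310],None,fx=6,fy=6,interpolation=2)[:,:,::-1])
E
```

```text
t 8.03 tcp [ 500.6 -186.9  279.8] theta 151.2 r 106.0 tiltz [ 0.033  0.007 -0.999] F [ 0.3 -0.1 -0.4] T [-0.05 -0.02 -0.01] w 33.4 q [ 0.29  0.51 -0.01  1.95 -0.02  0.65  1.58]
```

View pics/c9.png

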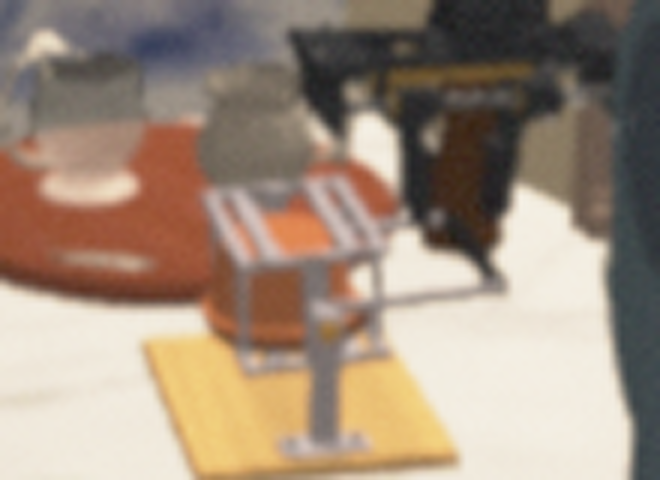

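The arm end is at crop (503,287), which by slope is about 1° short of level and within my reading error. I'll close the fingers and press gently down on the bar to make sure it's at its stop.

Emit:
{"op": "apply_moves", "data": {
  "steps": [
    {"xyz":[0,-1.1,0],"yaw":0,"gripper":0},
    {"xyz":[0,0,0],"yaw":0,"gripper":0},
    {"xyz":[0,0,0],"yaw":0,"gripper":0},
    {"xyz":[0,0,0],"yaw":0,"gripper":0},
    {"xyz":[0,0,0.8],"yaw":0,"gripper":0},
    {"xyz":[0,0,0.6],"yaw":0,"gripper":0}
  ]
}}

```text
time: 8.58
tcp_pos: [496.9, -197.1, 260.8]
tool_rot: [0.439, 3.083, 0.021]
ft_force: [-1.6, -0.6, 3.0]
width: 0.005
```

```bash
python3 arc.py
```

```text
t 8.58 tcp [ 496.9 -197.1  260.8] theta 162.8 r 108.6 tiltz [ 0.029  0.009 -1.   ] F [-1.6 -0.6  3. ] T [-0.19  0.35 -0.  ] w 0.4 q [ 0.31  0.54 -0.01  1.95 -0.02  0.62  1.6 ]
```

Contact at 3 N, with the fingers on the bar. I'll press a few mm further.

Emit:
{"op": "apply_moves", "data": {
  "steps": [
    {"xyz":[0,0,0.3],"yaw":0,"gripper":0},
    {"xyz":[0,0,0.3],"yaw":0,"gripper":0}
  ]
}}

```text
time: 8.75
tcp_pos: [497.4, -197.5, 255.9]
tool_rot: [0.44, 3.084, 0.021]
ft_force: [-21.2, 7.2, 79.0]
width: 0.005
```

```bash
python3 arc.py
```

```text
t 8.75 tcp [ 497.4 -197.5  255.9] theta 165.4 r 107.5 tiltz [ 0.028  0.009 -1.   ] F [-21.2   7.2  79. ] T [1.65 4.41 0.02] w 0.5 q [ 0.31  0.55 -0.01  1.95 -0.02  0.61  1.6 ]
```

79 N means the stop is firmly reached, so I'm backing off now.

Emit:
{"op": "apply_moves", "data": {
  "steps": [
    {"xyz":[0,0,-1.0],"yaw":0,"gripper":0},
    {"xyz":[0,0,-3.0],"yaw":0,"gripper":0},
    {"xyz":[0,0,-3.5],"yaw":0,"gripper":0},
    {"xyz":[0,0,-3.0],"yaw":0,"gripper":0},
    {"xyz":[0,0,0],"yaw":0,"gripper":0}
  ]
}}

```text
time: 9.17
tcp_pos: [494.2, -197.7, 362.4]
tool_rot: [0.44, 3.09, 0.023]
ft_force: [0.2, -0.1, -0.0]
width: 0.009
```

```bash
python3 arc.py; python3 - <<'E'
from h import *
a=capture('scene');cv2.imwrite('pics/c10.png',cv2.resize(a[125:240,100:310],None,fx=3.8,fy=3.8,interpolation=2)[:,:,::-1])
for t in("copper_mould","copper_board","blue_mould"):
    print(t,[(round(r['at'][1]*512),round(r['at'][0]*384),r['score']) for r in landmark_of('scene',t)[:3]])
E
```

```text
t 9.17 tcp [ 494.2 -197.7  362.4] theta 128.2 r 170.0 tiltz [ 0.022  0.012 -1.   ] F [ 0.2 -0.1 -0. ] T [-0.   -0.07  0.01] w 0.8 q [ 0.31  0.39 -0.01  1.9  -0.02  0.84  1.6 ]
copper_mould [(246, 167, 0.8)]
copper_board [(208, 212, 0.69), (364, 206, 0.62), (246, 177, 0.6)]
blue_mould [(147, 202, 0.56)]
```

View pics/c10.png

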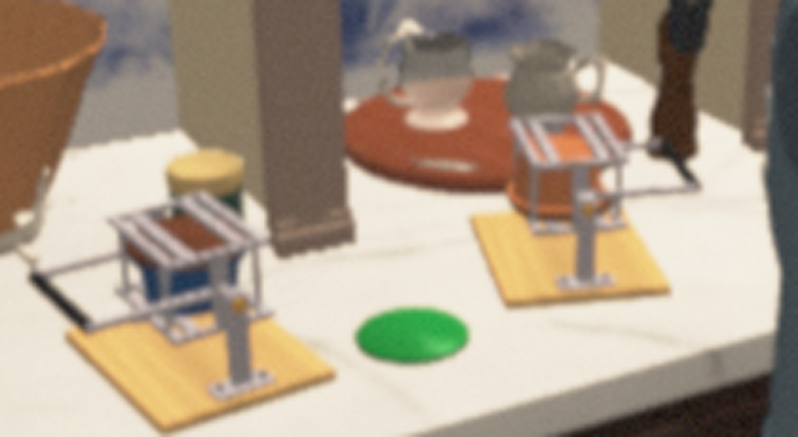

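The copper mould is upside down and level, with its base on top and the handle on the right at (695,187). The blue stand is unchanged, and the gripper is clear with no force on it. Handing in.

```bash
python3 -c "
from bench import *
print(job_done())"
```

```text
the job is handed in; nothing more can be done
None
```

I gripped the black handle of the copper stand and swung it from the left, up and over to the right, then let go. I handed in with the robot's clock at about 9.3 s, well under the 38 s limit.

**Final checks**
- **Copper stand:** the last picture shows the copper mould upside down and level in the cradle. The network puts the mould's base above the board (row 167 against 177).
- **Blue stand:** it looks unchanged.
- **Robot:** the gripper is clear of everything, with about 0 N on the wrist.

**What did not go smoothly**
- **First grip:** it sat about 9 mm too high, so I opened, went lower and gripped again.
- **Level after release:** the handle read about 1° short of level, within my reading error. I pressed down on the bar with closed fingers to be sure it was at its stop.
- **Force:** that press read 79 N at the wrist when I stopped, much more than intended but under the 120 N limit. It should have been only the fingertips on the bar, and I backed off at once.
- **Jaw opening:** it read 8–11 mm on the 12 mm bar, but the bar stayed held through the whole swing.

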